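Open the seal press and take out the wide ring

TASK

On the lab bench, swing the lid of the clamshell seal press over past vertical so that it stays open by itself, then lift the wider of the two rubber rings off its post in the press and lay it flat inside the square steel tray. Leave the narrow ring on its post and the lid open.

Things in the scene. Friction and masses are not known exactly. Their poses are not given: they have to be found in the camera images.
- press: Clamshell seal press, fixed: aluminium base 130 (x) by 240 mm (y), top face 30 mm above the bench, under a grey hinged lid. Origin: base centre at bench level; z up; +x points from the pull bar to the hinge (roughly to the robot's left). Hinge axis along y at x=65, z=56 mm. Two ring posts, 20 mm dia, 8 high, at x=0, y=+-55; at x=-55, y=+-107 blocks of height z=56 that the lid rests on.
- pull_bar (a point): Middle of the lid's pull bar: a round dark steel bar, 12 mm dia, parallel to the press's y, on two arms ahead of the lid; 96 mm of bar is free between the arms, with a 42 mm clear gap to the lid edge and only bench below. Lid shut: at x=-113, z=60 mm of the press; 178 mm from the hinge axis. It moves with the lid; pinched from above, it can turn between the fingers.
- press_lid (a joint): Angle of the lid in rad: 0 shut (plate 190 mm wide, 8 thick, underside at z=56 mm of the press), grows as the bar rises and swings over towards the press's +x; 1.57 vertical, stop at 1.95. The hinge is free: the 0.35 kg lid falls shut when let go below vertical; past about 1.6 it falls open onto its stop and stays.
- wide_ring_center (a point): Wide black rubber ring: 56 mm outer diameter, 24 mm bore, 20 mm high, about 45 g, lying flat over one of the two posts on the press base under the lid (either post). The point is its centre, half-way up; z is the ring's axis.
- narrow_ring_center (a point): Narrow black rubber ring: 38 mm outer diameter, 24 mm bore, 20 mm high, lying flat over the other post of the press; it stays there. The point is its centre, half-way up; z is the ring's axis.
- tray: Square steel tray fixed on the bench, 160 by 160 mm outside, 14 mm high, walls and floor 4 to 5 mm thick. Origin: centre of its underside on the bench; x and y along its sides, z up.
There are look-alikes about, which are no part of the job. Of the things that look like the tray, take the one that is nearest to the robot's base at the start.

How it is judged:
On the way, in this order (a step that is already met when the one before it is completed fails the run):
1. the lid is swung past vertical and open to its stop (value of joint press_lid above 1.8 rad), for 0.2 s.
2. the wide ring is lifted clear of its post with the lid open (z of wide_ring_center in the frame of press above 0.055 m and value of joint press_lid above 1.7 rad), for 0.1 s.
At the end, for the whole second after the job is handed in: The press lid stands open by itself at its stop (above 1.8 rad); the wide ring lies flat (within 10 degrees, either face up) on the floor of the steel tray, wholly inside its walls, and is let go; the narrow ring is still on its post (within 12 mm of where it was) (value of joint press_lid above 1.8 rad and x of wide_ring_center in the frame of tray between -0.052 and 0.052 m and y of wide_ring_center in the frame of tray between -0.052 and 0.052 m and z of wide_ring_center in the frame of tray below 0.022 m and (angle between wide_ring_center's own z axis and vertical below 0.17 rad or angle between wide_ring_center's own z axis and vertical above 2.97 rad) and distance of narrow_ring_center from where it was at the start of the episode below 0.012 m and distance of wide_ring_center from where it was at the start of the episode above 0.05 m); the robot touches nothing.
It fails at once if the narrow ring is lifted off or dragged from its post (distance of narrow_ring_center from where it was at the start of the episode above 0.02 m).
It also fails if it takes over 54 s, if anything falls off the work surface, if the arm or the gripper's body presses on something with over 40 N, if the wrist force passes 120 N, or if a joint passes its speed limit or range.

ROBOT

A 6-joint arm with a two-finger parallel gripper is mounted at the origin on the work surface. World frame = base frame: x ahead of the robot, y to its left, z up, the work surface at z = 0. Lengths are in m, angles in rad, forces in N, time in s.
With the tool pointing down it reaches from about 0.375 to 0.825 m from the base axis. Payload 5.5 kg.
Tool frame: the origin (TCP) lies at the very end of the fingers, on their centre line; the grasp point (between the pads) lies grip_point_offset behind it (grip_point_offset is the distance from the TCP to the grasp point, in m); z points along the fingers, y is the direction in which the jaws open and shut (so a half turn about z gives the same grasp; the last joint's range is limited). The gripper opens to 85 mm and grips with 20 to 120 N. Pads are 22 mm wide; open, the fingers measure 114 mm over their backs; the gripper's body (76 mm by 85 mm) begins 54 mm behind the grasp point. The pads swing forward as they close: fully open they stand 13 mm farther back than shut.
Start: joints at [-1.158, 0.314, -0.047, 1.21, 0, 1.571], TCP at [0.241, -0.55, 0.205] pointing down, gripper open.
Joint ranges: [-2.67, 2.67], [-0.69, 1.73], [-1.03, 1.25], [-2.08, 2.16], [-1.42, 1.45], [-3.14, 3.14]. Speed limits (rad/s): [2.39, 2.39, 3.01, 3.14, 3.14, 3.14].

INTERFACE

Orientations are given as a unit quaternion [w, x, y, z].
In Python, from station import * gives the robot as it stands.
- The arm moves only by the tool drive_tool, never from a script. Its argument "steps" is a list that holds one entry, the list of rows, each a list of 6 numbers: the shift along the tool's x, y, z in cm, then the turn, a rotation vector about the tool's x, y, z in rad. In form: [[[dx, dy, dz, rx, ry, rz], ...]]. A call has 1 to 10 rows; each row is the pose to reach, as a shift and turn from the pose commanded when the call began, along the tool's axes at that moment; what a row does not reach only later rows make up. A row lasts 1/10 s, in which the tool goes at most 50 mm and 8.59 degrees, less where a joint would pass 70% of its speed; a pose out of reach is approached as far as the arm can. A call with a gripper value outside its range is refused whole. "grip" is the finger opening in cm, from 0 to 8.54, set as the call begins (left out, the last holds). The fingers move at their own pace and stop on an object; "force" is the grip in N (left out, the last holds). Time passes only in rows, so rows that repeat a pose let the fingers close. It gives the time, the measured TCP pose, the force and the opening at its end, in the units of the state.
- sense(): the state, without advancing time (a new reading comes with each control period).
- camera(name): name is "scene" or "top" or "wrist"; returns a dict with "frame" (480x640x3 uint8, blue, green, red), "K" (3x3 intrinsics, pixels), "k1" (the pictures are not rectified: a ray, as slopes to the right and down, at radius r is drawn at 1 + k1 r^2 times it, then the intrinsics apply), "extrinsics" (4x4, takes a point from camera to world coordinates). Camera axes: x right, y down, z forward; pixel columns grow to the right and rows downward; lengths in m; the calibration is good to about 2 mm. A picture is of the moment at which its call begins. There is no depth.
- close_job(): hands the job in, once; it reports no verdict.
Trained networks look in a picture, given as the dict that the camera call returned (one of the last four; its "shot" number tells which), for a name from the list of things; names that differ only in an ending like _2 or _b are one class to them, and where a whole thing is asked for, a point or a joint stands for the part that bears it (a point fixed in the world has none). Each returns a list of dicts, best first, with "p" (0 to 1); they miss things now and then, are a little off and sometimes report something else, mostly with a low value. They report only what shows in the picture. A call takes as long as a camera call. They do not tell look-alikes from the thing itself.
- recognise(picture, label): "box" ([centre column, centre row, width, height] in pixels, round what is visible of it).
- regions_of(picture, label): "region" (480x640 bool, what is visible of it) and "box" ([centre column, centre row, width, height] in pixels, round what is visible of it).
The state is a dict: "time": time; "joints": joint angles; "joint_velocities": joint speeds; "tau": joint torques, N m; "tcp_pos": TCP position; "tool_rot": TCP orientation; "ft_force": force on the tool from outside, world axes, zero at the start; "wrist_torque": the same for the moment, N m; "finger_gap": finger opening in m.
Only numpy, scipy, OpenCV 4.12 (cv2) and the standard library are available. Lean on these libraries where they do the work, as an engineer would, in place of code of your own. Each camera call takes 0.05 s, during which the arm holds its last target.

## Working session

There is one attempt and no reset: what is moved stays moved. The work goes in short steps, Python scripts to look and compute and a tool call to move; the robot and the scene stay as the last step left them, time stands still between calls to the robot, and variables do not carry over. Pictures are saved under pics/ and viewed, and the job is handed in when it is done.

Besides the shell and the picture viewer there is one more tool, called as name(argument=value, ...) on one line, values as JSON. drive_tool: Moves the arm, as the interface text tells. Its arguments: {"type":"object","properties":{"steps":{"type":"array","items":{"type":"array","items":{"type":"array","items":{"type":"number"}}}},"grip":{"type":"number"},"force":{"type":"number"}},"required":["steps"]}

```bash
mkdir -p pics; ls
cat > h.py <<'E'
from station import *
import numpy as np, cv2
def ray(c,u,v):
    K=np.array(c["K"]);k1=c["k1"];E=np.array(c["extrinsics"])
    d=np.array([(u-K[0,2])/K[0,0],(v-K[1,2])/K[1,1]]);p=d.copy()
    for _ in range(30): p=d/(1+k1*(p@p))
    r=E[:3,:3]@np.array([p[0],p[1],1.]);return E[:3,3],r
def atz(c,u,v,z):
    o,r=ray(c,u,v);return o+r*(z-o[2])/r[2]
def proj(c,P):
    K=np.array(c["K"]);E=np.array(c["extrinsics"]);q=E[:3,:3].T@(np.array(P,float)-E[:3,3])
    p=q[:2]/q[2];p=p*(1+c["k1"]*(p@p));return np.array([K[0,0]*p[0]+K[0,2],K[1,1]*p[1]+K[1,2]])
def save(c,n): cv2.imwrite("pics/"+n+".png",c["frame"])
E
python3 - <<'E'
from h import *
for n in ["scene","top"]:
    c=camera(n);save(c,n+"1")
    print(n,np.round(c["extrinsics"],3).tolist(),np.array(c["K"]).tolist(),c["k1"])
    for l in ["press","pull_bar","tray","wide_ring_center","narrow_ring_center"]:
        for r in recognise(c,l): print(l,round(r["p"],2),np.round(r["box"]))
print(sense())
E
```

```text
pics
scene [[0.369, 0.56, -0.741, 1.198], [0.929, -0.207, 0.307, -0.272], [0.019, -0.802, -0.597, 0.597], [0.0, 0.0, 0.0, 1.0]] [[560.0629996458217, 0.0, 310.9863756254745], [0.0, 560.0629996458217, 239.9216262466645], [0.0, 0.0, 1.0]] -0.15957527435413144
press 0.89 [314. 248. 126. 111.]
pull_bar 0.66 [309. 232. 121.  73.]
tray 0.73 [162. 305. 123.  97.]
wide_ring_center 0.49 [326. 270.  30.   9.]
top [[0.012, -0.99, 0.138, 0.43], [-1.0, -0.013, -0.008, -0.006], [0.01, -0.137, -0.99, 0.954], [0.0, 0.0, 0.0, 1.0]] [[463.8414662251493, 0.0, 324.21019409408314], [0.0, 463.8414662251493, 240.049549658345], [0.0, 0.0, 1.0]] -0.028758992010267645
press 0.63 [310. 263. 115. 132.]
pull_bar 0.83 [312. 264. 102. 111.]
tray 0.74 [438. 256.  80.  78.]
tray 0.57 [189. 189.  87.  87.]
{'time': 0.6, 'joints': array([-1.15797537e+00,  3.13459728e-01, -4.70855946e-02,  1.21015837e+00,
       -7.43302978e-06,  1.57079701e+00]), 'joint_velocities': array([ 0.00181965, -0.00081471, -0.00103875,  0.00078302,  0.00011206,
       -0.0002091 ]), 'tau': array([ 3.35876393e-05, -5.39137208e+01,  3.39894211e+01,  1.78945382e-03,
       -2.85027392e-05, -2.71687867e-06]), 'tcp_pos': array([ 0.2407255 , -0.5496218 ,  0.20502998]), 'tool_rot': array([4.60958374e-05, 9.78772952e-01, 2.04947568e-01, 5.85503164e-06]), 'ft_force': array([-0.44140624,  1.02868734,  0.45340732]), 'wrist_torque': array([ 0.01356606, -0.01239949, -0.01390147]), 'finger_gap': 0.08548784087537568}
```

View pics/scene1.png

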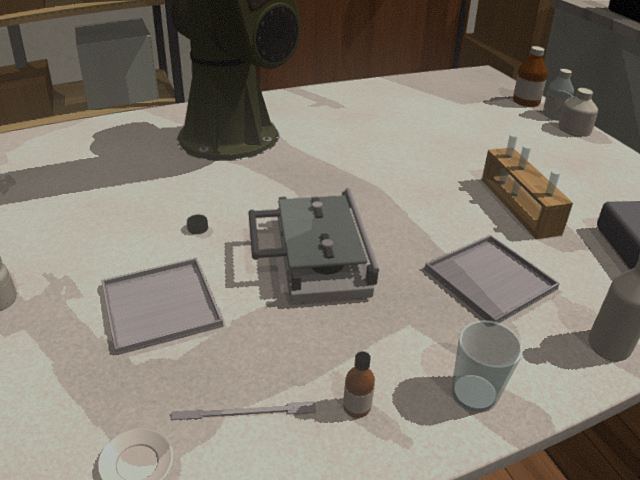

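View pics/top1.png

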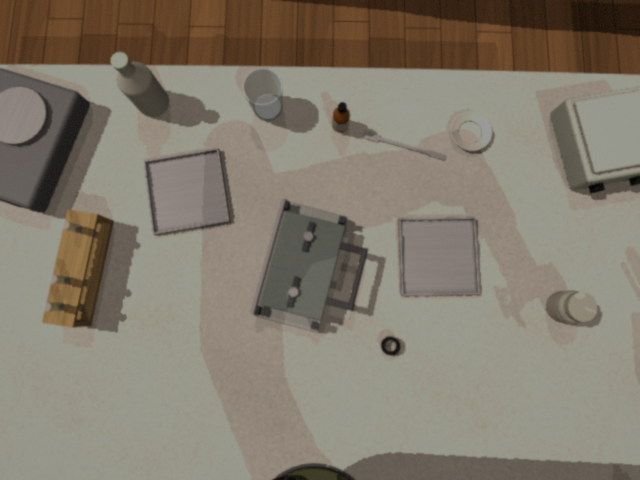

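Run:
```python
from h import *
c=camera("top");f=c["frame"]
cv2.imwrite("pics/topz.png",cv2.resize(f[190:340,230:400],None,fx=4.5,fy=4,interpolation=cv2.INTER_CUBIC)[:600])
s=camera("scene");g=s["frame"]
cv2.imwrite("pics/scenez.png",cv2.resize(g[180:310,235:395],None,fx=4.5,fy=4.5,interpolation=cv2.INTER_CUBIC))
for r in regions_of(c,"tray"):
    m=r["region"].astype(np.uint8);cnt=max(cv2.findContours(m,0,2)[0],key=cv2.contourArea)
    b=cv2.boxPoints(cv2.minAreaRect(cnt));P=np.array([atz(c,*q,0.014)[:2] for q in b]);print(r["p"],np.round(P,3).tolist(),P.mean(0),np.linalg.norm(P[0]-P[1]),np.linalg.norm(P[2]-P[1]))
for r in regions_of(s,"tray"): 
    m=r["region"].astype(np.uint8);cnt=max(cv2.findContours(m,0,2)[0],key=cv2.contourArea)
    a=cv2.approxPolyDP(cv2.convexHull(cnt),6,True)[:,0];print(r["p"],[np.round(atz(s,*q,0.01)[:2],3).tolist() for q in a])
for r in regions_of(c,"press")[:1]+regions_of(c,"pull_bar")[:1]: print(r["box"],r["region"].sum())
```

```text
0.86 [[0.723, 0.375], [0.754, 0.21], [0.595, 0.177], [0.565, 0.338]] [0.65939827 0.27517835] 0.16755966761885616 0.16265112918744415
0.7 [[0.606, -0.165], [0.614, -0.329], [0.455, -0.329], [0.448, -0.169]] [ 0.53088519 -0.24808558] 0.16401705099306302 0.15925577806818955
0.74 [[0.6, 0.187], [0.569, 0.343], [0.733, 0.361], [0.755, 0.212]]
0.72 [[0.449, -0.173], [0.62, -0.171], [0.621, -0.325], [0.453, -0.33]]
0.43 [[0.553, 0.047], [0.565, 0.026], [0.544, 0.001]]
[308.6, 263.6, 112.5, 134.0] 8892
[314.2, 265.1, 104.7, 109.5] 6865
```

View pics/topz.png

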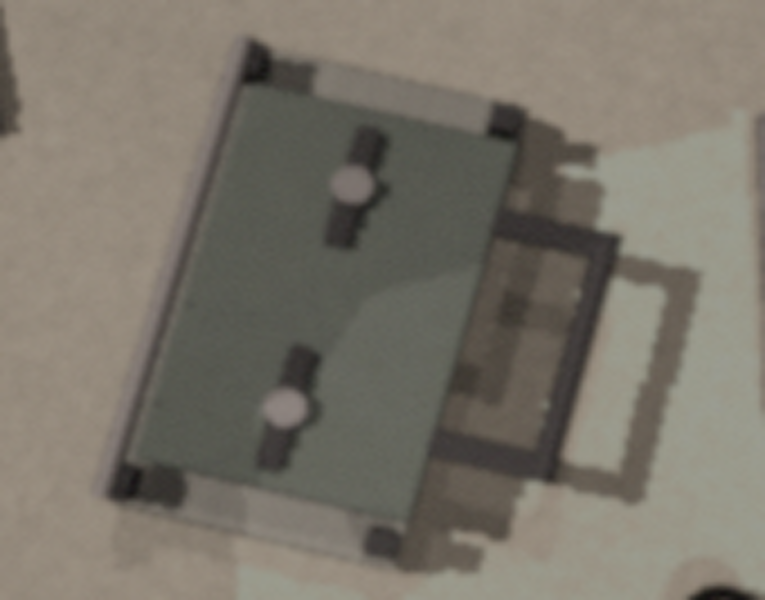

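View pics/scenez.png

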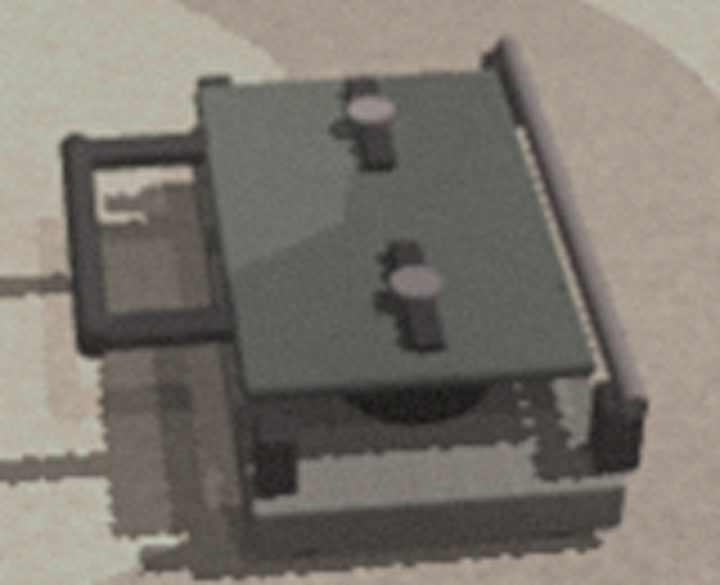

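```bash
cat >> h.py <<'E'
def T(p):
    x,y,a=p;M=np.eye(4);M[:2,:2]=[[np.cos(a),-np.sin(a)],[np.sin(a),np.cos(a)]];M[:2,3]=x,y;return M
def W(p,P): return (T(p)@np.array([*P,1.]))[:3]
E
python3 - <<'E'
from h import *
from scipy.optimize import least_squares
c=camera("top");s=camera("scene")
z=lambda X,Y:np.array([230+X/4.5-.4,190+Y/4-.4]); zs=lambda X,Y:np.array([235+X/4.5-.4,180+Y/4.5-.4])
obs=[(c,(-.055,-.107,.056),z(508,120)),(c,(-.055,.107,.056),z(383,541)),(c,(-.113,0,.060),(z(607,240)+z(550,472))/2),
(s,(-.113,0,.06),(zs(75,145)+zs(90,343))/2),(s,(-.055,-.107,.056),zs(278,445)),
(c,(-.065,-.12,.03),z(528,105)),(c,(-.065,.12,.03),z(404,567))]
def f(p): return np.concatenate([proj(k,W(p,P))-o for k,P,o in obs])
r=least_squares(f,[.5,.03,1.34],x_scale=[.1,.1,1],loss='soft_l1');print(r.x,np.round(f(r.x).reshape(-1,2),1).tolist())
p=r.x
print("bar",W(p,(-.113,0,.06)),"posts",W(p,(0,.055,.04)),W(p,(0,-.055,.04)),"hinge",W(p,(.065,0,.056)))
im=c["frame"].copy()
for P in [(-.113,y,.06) for y in(-.06,-.03,0,.03,.06)]+[(.065,y,.056) for y in(-.12,-.06,0,.06,.12)]+[(a*.065,b*.12,.03) for a in(-1,1) for b in (-1,1)]:
    cv2.circle(im,tuple(int(v) for v in np.round(proj(c,W(p,P)))),1,(0,0,255),-1)
cv2.imwrite("pics/fit.png",cv2.resize(im[190:340,230:400],None,fx=4,fy=4))
E
```

```text
[0.50783495 0.03059858 1.33736062] [[-0.6, -1.8], [0.5, 0.0], [-0.2, -0.9], [-0.3, -0.6], [-0.4, -4.0], [0.6, -0.6], [-0.8, 0.7]]
bar [ 0.48169563 -0.07933657  0.06      ] posts [0.45432669 0.04332125 0.04      ] [0.5613432 0.0178759 0.04     ] hinge [0.52287084 0.09383561 0.056     ]
```

View pics/fit.png

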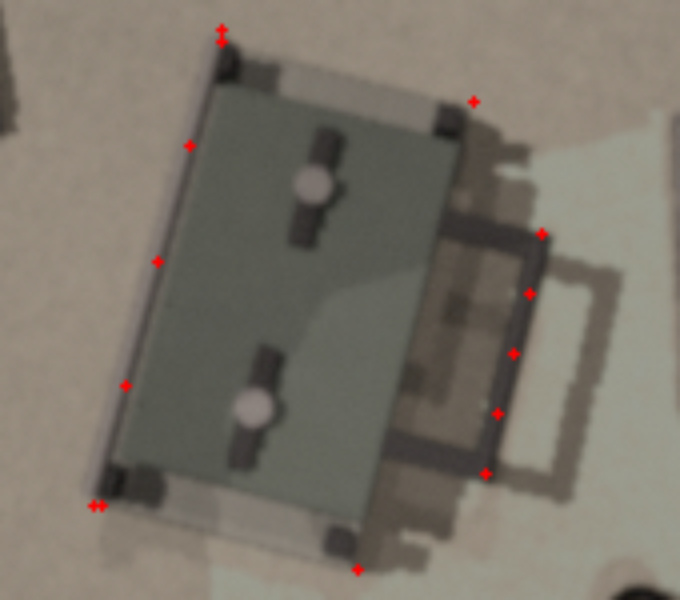

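```bash
cat >> h.py <<'E'
from scipy.spatial.transform import Rotation as R
PR=(0.5078,0.0306,1.3374)
def Rdown(yaw_y,tilt=0):
    # tool z down, tool y at world angle yaw_y ; tilt: rotation about tool x
    y=np.array([np.cos(yaw_y),np.sin(yaw_y),0]);z=np.array([0,0,-1.]);x=np.cross(y,z)
    return R.from_matrix(np.column_stack([x,y,z]))*R.from_rotvec([tilt,0,0])
def cur():
    s=sense();q=s["tool_rot"];return s["tcp_pos"],R.from_quat([q[1],q[2],q[3],q[0]]),s
def row(gp,Rt):
    p,Rc,s=cur();tcp=np.array(gp)+Rt.as_matrix()[:,2]*grip_point_offset
    d=Rc.inv().apply(tcp-p)*100;r=(Rc.inv()*Rt).as_rotvec()
    return np.round(np.concatenate([d,r]),3).tolist()
E
python3 - <<'E'
from h import *
print(grip_point_offset)
b=W(PR,(-.113,0,.06))
print(row(b+[0,0,.1],Rdown(PR[2])))
E
```

```text
0.0187
[40.94, -33.413, 6.37, -0.0, 0.0, -2.495]
```

drive_tool(steps=[[[40.9, -33.4, 6.4, 0, 0, -2.495], [40.9, -33.4, 6.4, 0, 0, -2.495], [40.9, -33.4, 6.4, 0, 0, -2.495], [40.9, -33.4, 6.4, 0, 0, -2.495], [40.9, -33.4, 6.4, 0, 0, -2.495], [40.9, -33.4, 6.4, 0, 0, -2.495], [40.9, -33.4, 6.4, 0, 0, -2.495], [40.9, -33.4, 6.4, 0, 0, -2.495], [40.9, -33.4, 6.4, 0, 0, -2.495], [40.9, -33.4, 6.4, 0, 0, -2.495]]], grip=6, force=30)

```text
time: 2.0
tcp_pos: [0.4677, -0.1059, 0.145]
tool_rot: [0.001, 0.574, 0.819, 0.0]
ft_force: [0.4, -0.8, 0.1]
finger_gap: 0.0603
```

Run:
```python
from h import *
b=W(PR,(-.113,0,.06))
print(row(b+[0,0,.1],Rdown(PR[2])),sense()["joints"])
```

```text
[2.022, 2.217, 0.368, 0.0, 0.001, -0.989] [-2.22592287e-01  1.22540588e-01 -4.28318561e-01  1.01886831e+00
 -1.27473532e-04  1.00005273e+00]
```

drive_tool(steps=[[[2.0, 2.2, 0.4, 0, 0, -0.989], [2.0, 2.2, 0.4, 0, 0, -0.989], [2.0, 2.2, 0.4, 0, 0, -0.989], [2.0, 2.2, 0.4, 0, 0, -0.989], [2.0, 2.2, 0.4, 0, 0, -0.989], [2.0, 2.2, 0.4, 0, 0, -0.989], [2.0, 2.2, 0.4, 0, 0, -0.989], [2.0, 2.2, 0.4, 0, 0, -0.989], [2.0, 2.2, 0.4, 0, 0, -0.989]]])

```text
time: 2.9
tcp_pos: [0.481, -0.0816, 0.1409]
tool_rot: [0.0, 0.121, 0.993, -0.0]
ft_force: [0.4, -0.2, -0.4]
finger_gap: 0.0598
```

Run:
```python
from h import *
b=W(PR,(-.113,0,.06))
print(row(b+[0,0,.1],Rdown(PR[2])),row(b,Rdown(PR[2])),sense()["joints"])
c=camera("wrist");save(c,"w1");print(proj(c,b),proj(c,W(PR,(-.113,.05,.06))),proj(c,W(PR,(-.113,-.05,.06))))
```

```text
[-0.015, 0.234, -0.04, -0.0, 0.0, -0.009] [-0.014, 0.234, 9.96, -0.0, 0.0, -0.009] [-1.67981653e-01  1.41580270e-01 -4.15944489e-01  1.01314169e+00
 -2.45108912e-05  7.40165430e-02]
[327.25928894 241.61373349] [326.76719076 160.89644757] [327.70028578 314.41756681]
```

View pics/w1.png

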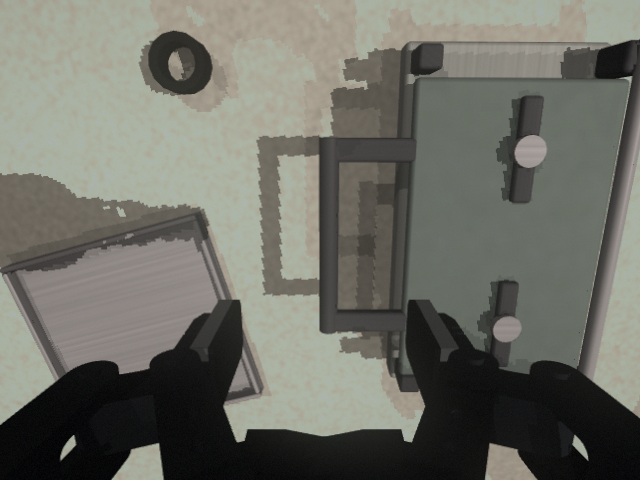

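drive_tool(steps=[[[0, 0.3, 3, 0, 0, -0.01], [0, 0.3, 6, 0, 0, -0.01], [0, 0.3, 8, 0, 0, -0.01], [0, 0.3, 10, 0, 0, -0.01], [0, 0.3, 10, 0, 0, -0.01]]], grip=3.6)

```text
time: 3.45
tcp_pos: [0.4792, -0.0782, 0.0385]
tool_rot: [-0.002, 0.115, 0.993, 0.0]
ft_force: [-1.0, -0.1, -0.1]
finger_gap: 0.0357
```

Run:
```python
from h import *
b=W(PR,(-.113,0,.06))
print(row(b,Rdown(PR[2])))
c=camera("wrist");save(c,"w2")
c=camera("scene");save(c,"s2")
```

```text
[-0.26, -0.051, -0.279, -0.0, -0.005, 0.002]
```

View pics/w2.png

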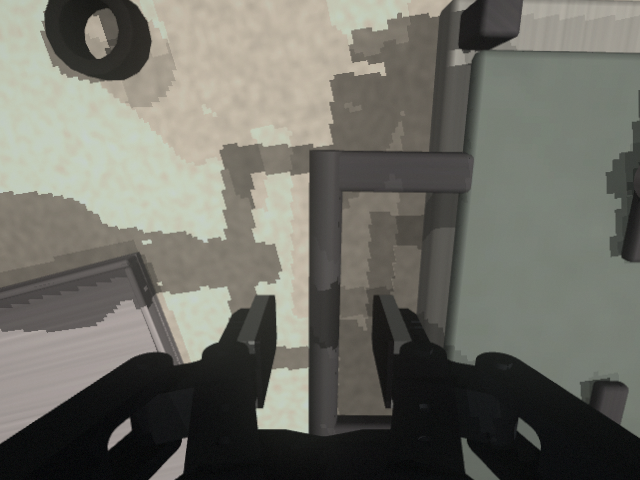

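drive_tool(steps=[[[0, 0, 0, 0, 0, 0], [0, 0, 0, 0, 0, 0], [0, 0, 0, 0, 0, 0], [0, 0, 0, 0, 0, 0], [0, 0, 0, 0, 0, 0], [0, 0, 0, 0, 0, 0]]], grip=0.5, force=30)

```text
time: 4.15
tcp_pos: [0.4817, -0.0786, 0.0409]
tool_rot: [0.0, 0.115, 0.993, -0.0]
ft_force: [-0.1, 1.1, 0.2]
finger_gap: 0.0049
```

Run:
```python
from h import *
p,Rc,s=cur();print(s["finger_gap"],s["ft_force"],s["tcp_pos"])
# arc rows from current pose
h=np.array([.065,.056]);b0=np.array([-.113,.06])
r=b0-h; 
for a in np.arange(.1,1.91,.1):
    # rotate so that bar rises then to +x : (x,z) -> 
    ang=np.arctan2(r[1],r[0])-a
    q=h+np.hypot(*r)*np.array([np.cos(ang),np.sin(ang)])
    dx,dz=q-b0
    w=np.array([np.cos(PR[2])*dx,np.sin(PR[2])*dx,dz])
    print(round(a,1),np.round(Rc.inv().apply(w)*100,1).tolist(), np.round(W(PR,(q[0],0,q[1])),3).tolist())
```

```text
0.004892466727619694 [-0.05782698  1.10698597  0.21960627] [ 0.48167545 -0.07864427  0.04094249]
0.1 [-0.0, 0.1, -1.8] [0.482, -0.078, 0.078]
0.2 [-0.0, 0.4, -3.5] [0.483, -0.075, 0.095]
0.3 [-0.0, 0.9, -5.2] [0.484, -0.07, 0.112]
0.4 [-0.0, 1.6, -6.9] [0.485, -0.064, 0.129]
0.5 [-0.0, 2.4, -8.5] [0.487, -0.056, 0.145]
0.6 [-0.0, 3.3, -10.0] [0.489, -0.047, 0.16]
0.7 [-0.0, 4.4, -11.4] [0.492, -0.036, 0.174]
0.8 [-0.0, 5.7, -12.6] [0.495, -0.024, 0.186]
0.9 [-0.0, 7.0, -13.8] [0.498, -0.011, 0.198]
1.0 [-0.0, 8.5, -14.8] [0.501, 0.004, 0.208]
1.1 [-0.0, 10.1, -15.6] [0.505, 0.019, 0.216]
1.2 [-0.0, 11.7, -16.3] [0.509, 0.035, 0.223]
1.3 [-0.1, 13.4, -16.9] [0.513, 0.051, 0.229]
1.4 [-0.1, 15.2, -17.2] [0.517, 0.068, 0.232]
1.5 [-0.1, 16.9, -17.4] [0.521, 0.085, 0.234]
1.6 [-0.1, 18.7, -17.4] [0.525, 0.103, 0.234]
1.7 [-0.1, 20.5, -17.2] [0.529, 0.12, 0.232]
1.8 [-0.1, 22.2, -16.8] [0.533, 0.137, 0.228]
1.9 [-0.1, 23.9, -16.3] [0.537, 0.154, 0.223]
```

Run:
```python
from h import *
c=camera("wrist");save(c,"w3")
c=camera("scene");cv2.imwrite("pics/s3.png",cv2.resize(c["frame"][120:320,200:400],None,fx=3,fy=3,interpolation=cv2.INTER_CUBIC))
```

```text
(no output)
```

View pics/w3.png

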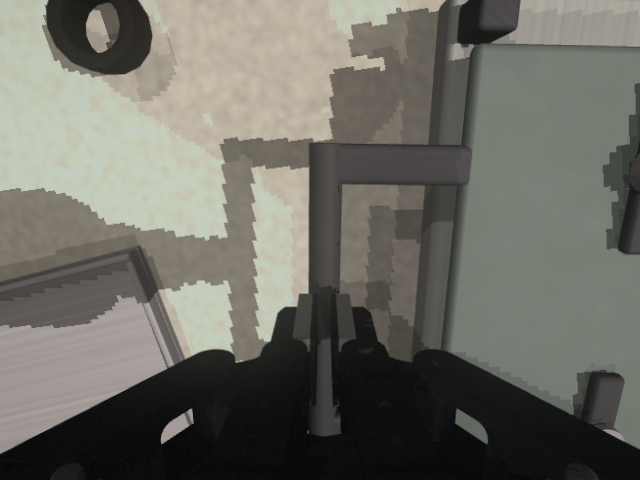

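View pics/s3.png

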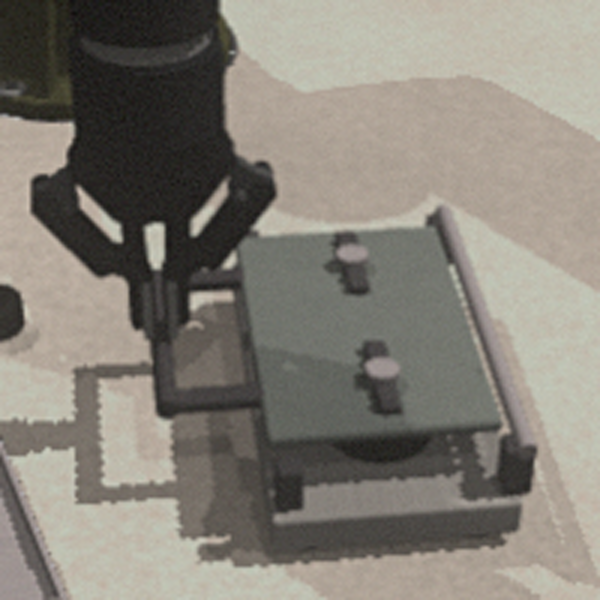

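drive_tool(steps=[[[0, 0.1, -0.9, 0, 0, 0], [0, 0.1, -1.8, 0, 0, 0], [0, 0.25, -2.7, 0, 0, 0], [0, 0.4, -3.5, 0, 0, 0], [0, 0.4, -3.5, 0, 0, 0]]])

```text
time: 4.75
tcp_pos: [0.4839, -0.0747, 0.0775]
tool_rot: [0.001, 0.115, 0.993, -0.0]
ft_force: [0.0, 0.3, 0.8]
finger_gap: 0.0057
```

Run:
```python
from h import *
p,Rc,s=cur();print(s["finger_gap"],s["ft_force"],s["tcp_pos"])
c=camera("wrist");save(c,"w4");print(np.array(c["K"])[0,0], proj(c,W(PR,(-.113,.06,.06))), proj(c,W(PR,(-.113,.06,.095))),proj(c,p),proj(c,p-[0,0,-.0187]))
c=camera("scene");cv2.imwrite("pics/s4.png",cv2.resize(c["frame"][120:320,200:400],None,fx=3,fy=3,interpolation=cv2.INTER_CUBIC))
```

```text
0.005691488888117482 [0.01162541 0.26918876 0.75478476] [ 0.48391202 -0.07474598  0.07748804]
413.5657814900851 [312.80177699 145.65707145] [310.36665457 149.75424442] [323.49218766 289.562328  ] [323.48333688 307.28941073]
```

View pics/w4.png

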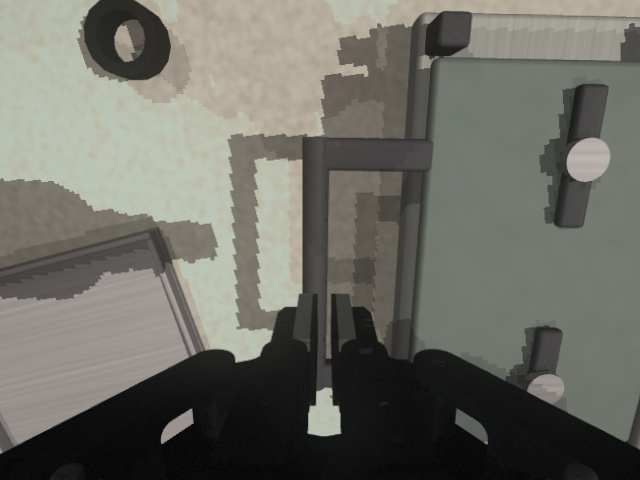

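View pics/s4.png

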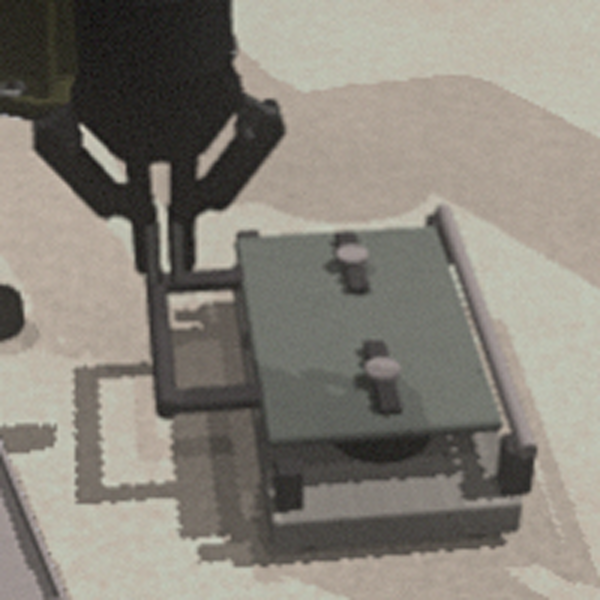

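Run:
```python
import cv2,numpy as np
a=cv2.imread("pics/w3.png")[270:450,250:400];b=cv2.imread("pics/w4.png")[270:450,250:400]
cv2.imwrite("pics/z34.png",np.clip(cv2.resize(np.hstack([a,b]),None,fx=2.6,fy=2.6,interpolation=cv2.INTER_CUBIC)*1.8,0,255))
```

```text
[ WARN:0@0.085] global loadsave.cpp:1063 imwrite_ Unsupported depth image for selected encoder is fallbacked to CV_8U.
```

View pics/z34.png

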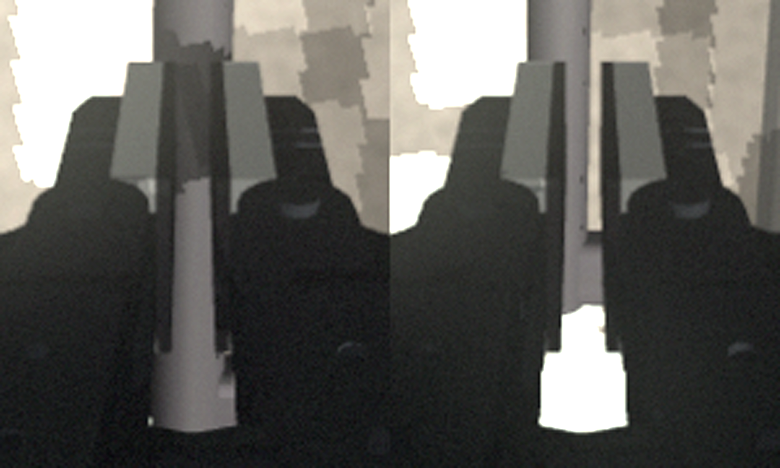

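Run:
```python
from h import *
p,Rc,s=cur();c=camera("wrist");E=np.array(c["extrinsics"])
print(np.round(E,3).tolist(),s["tcp_pos"],s["joints"])
print("tcp in cam",E[:3,:3].T@(p-E[:3,3]), "bar",E[:3,:3].T@(W(PR,(-.113,0,.06))-E[:3,3]))
k=camera("scene");print(proj(k,p),proj(k,p+[0,0,.02]),proj(k,W(PR,(-.113,0,.06))),proj(k,W(PR,(-.113,0,.04))))
save(k,"s5")
for l in("press","pull_bar"):print(regions_of(c,l)[0]["box"])
```

```text
[[0.227, 0.938, 0.263, 0.416], [0.974, -0.219, -0.061, -0.059], [0.0, 0.27, -0.963, 0.247], [0.0, 0.0, 0.0, 1.0]] [ 0.48287691 -0.07472057  0.07619977] [-1.53510883e-01  2.00024069e-01 -5.06266649e-01  8.63675283e-01
 -1.62798267e-05  7.61152066e-02]
tcp in cam [-1.43998774e-04  2.00816869e-02  1.82490600e-01] bar [-0.00492008  0.01558728  0.19805319]
[255.11694813 224.89762921] [254.61365578 214.61883559] [252.58953523 233.19596423] [253.11778816 243.00485175]
[471.6, 231.8, 336.8, 433.1]
[470.9, 249.6, 338.3, 388.5]
```

Run:
```python
from h import *
p,Rc,s=cur();k=camera("scene");f=k["frame"];x0,y0=215,150
im=np.clip(cv2.resize(f[y0:y0+100,x0:x0+110],None,fx=6,fy=6,interpolation=cv2.INTER_CUBIC).astype(float)*1.6,0,255).astype(np.uint8)
for h in (0,.01,.02,.03,.04):
    q=(proj(k,p+[0,0,h])-[x0,y0]+.5)*6;cv2.circle(im,tuple(int(v) for v in q),3,(0,0,255),-1)
for y in (-.055,0,.055):
    q=(proj(k,W(PR,(-.113,y,.06)))-[x0,y0]+.5)*6;cv2.circle(im,tuple(int(v) for v in q),3,(0,255,0),-1)
cv2.imwrite("pics/s5z.png",im)
```

```text
(no output)
```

View pics/s5z.png

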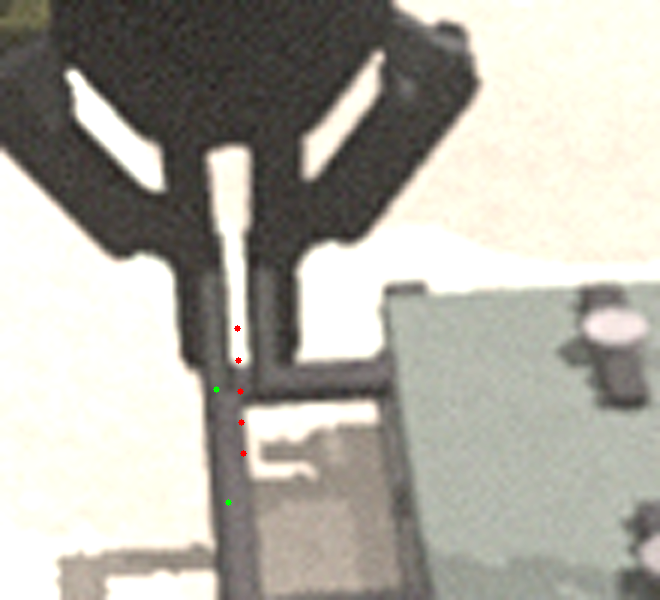

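```bash
cat >> h.py <<'E'
EXTRA=.027
def row2(gp,Rt):
    return row(np.array(gp)-[0,0,EXTRA],Rt)
E
python3 - <<'E'
from h import *
print(row2(W(PR,(-.113,0,.06)),Rdown(PR[2])))
E
```

```text
[-0.065, -0.46, 6.112, -0.0, -0.001, 0.004]
```

drive_tool(steps=[[[0, -0.4, 0, 0, 0, 0], [0, -0.4, 0, 0, 0, 0], [0, -0.4, 0, 0, 0, 0], [0, -0.4, 1.5, 0, 0, 0], [0, -0.4, 3, 0, 0, 0], [0, -0.4, 4.5, 0, 0, 0], [0, -0.4, 5.5, 0, 0, 0], [0, -0.4, 6.1, 0, 0, 0], [0, -0.4, 6.1, 0, 0, 0]]], grip=3.6)

```text
time: 6.0
tcp_pos: [0.4811, -0.0785, 0.0142]
tool_rot: [-0.001, 0.115, 0.993, 0.0]
ft_force: [-0.2, -0.2, 0.5]
finger_gap: 0.0355
```

drive_tool(steps=[[[0, 0, 0, 0, 0, 0], [0, 0, 0, 0, 0, 0], [0, 0, 0, 0, 0, 0], [0, 0, 0, 0, 0, 0], [0, 0, 0, 0, 0, 0], [0, 0, 0, 0, 0, 0]]], grip=0.5, force=30)

```text
time: 6.6
tcp_pos: [0.4822, -0.079, 0.0154]
tool_rot: [0.001, 0.115, 0.993, -0.0]
ft_force: [-0.5, -1.1, 5.2]
finger_gap: 0.011
```

Run:
```python
from h import *
print(row2(W(PR,(-.113,0,.06)),Rdown(PR[2])))
k=camera("scene");cv2.imwrite("pics/s6.png",cv2.resize(k["frame"][150:300,200:400],None,fx=4,fy=4,interpolation=cv2.INTER_CUBIC))
```

```text
[0.045, -0.05, 0.112, -0.0, 0.001, 0.003]
```

View pics/s6.png

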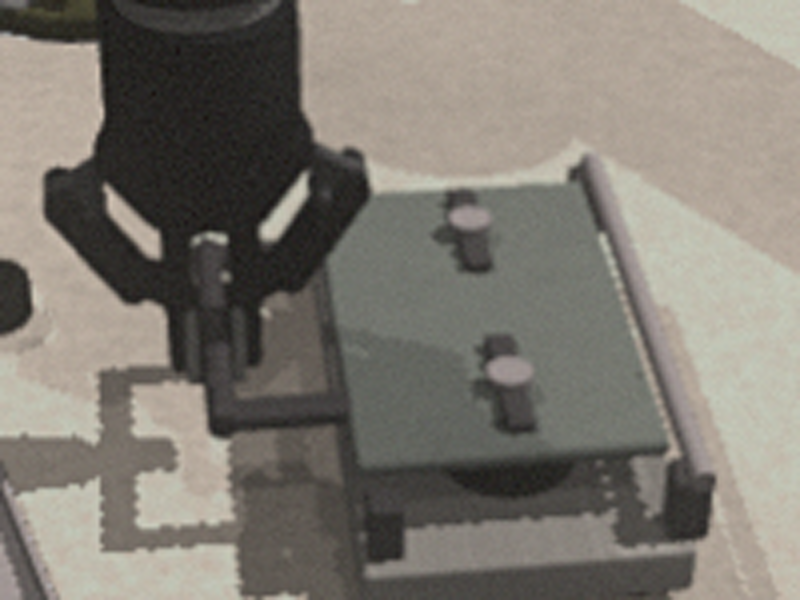

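drive_tool(steps=[[[0, 0.1, -1.8, 0, 0, 0], [0, 0.4, -3.5, 0, 0, 0], [0, 0.9, -5.2, 0, 0, 0], [0, 1.6, -6.9, 0, 0, 0], [0, 2.4, -8.5, 0, 0, 0], [0, 3.3, -10.0, 0, 0, 0], [0, 4.4, -11.4, 0, 0, 0], [0, 5.7, -12.6, 0, 0, 0], [0, 7.0, -13.8, 0, 0, 0], [0, 8.5, -14.8, 0, 0, 0]]])

```text
time: 7.65
tcp_pos: [0.502, 0.0002, 0.1655]
tool_rot: [0.002, 0.116, 0.993, -0.004]
ft_force: [-2.3, -12.7, 15.4]
finger_gap: 0.0109
```

Run:
```python
from h import *
k=camera("scene");save(k,"s7");s=sense();print(s["finger_gap"],s["ft_force"],s["tcp_pos"])
```

```text
0.010906191429494819 [ -5.96124344 -10.09349595  19.91345173] [0.50288791 0.0030769  0.16693378]
```

View pics/s7.png

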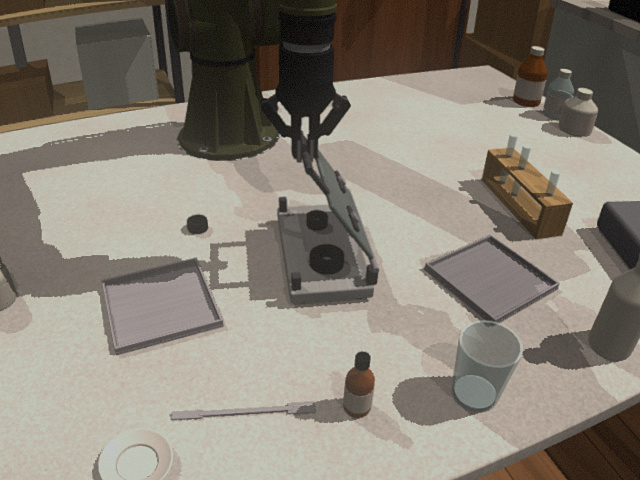

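drive_tool(steps=[[[0, 1.5, -1.0, 0, 0, 0], [0, 3.1, -1.8, 0, 0, 0], [0, 4.9, -2.4, 0, 0, 0], [0, 6.7, -2.7, 0, 0, 0], [0, 8.4, -2.9, 0, 0, 0], [0, 10.2, -2.9, 0, 0, 0], [0, 12.0, -2.7, 0, 0, 0], [0, 13.7, -2.3, 0, 0, 0], [0, 14.7, -2.1, 0, 0, 0], [0, 14.7, -2.1, 0, 0, 0]]])

```text
time: 8.7
tcp_pos: [0.5379, 0.1483, 0.1845]
tool_rot: [0.003, 0.114, 0.993, 0.0]
ft_force: [8.6, -1.8, 1.6]
finger_gap: 0.0107
```

Run:
```python
from h import *
k=camera("scene");save(k,"s8");s=sense();print(s["finger_gap"],s["ft_force"],s["tcp_pos"])
p=s["tcp_pos"]+[0,0,.0187+.027];q=np.linalg.inv(T(PR))@np.array([*p,1]);d=q[:3]-[.065,0,.056];print(q,np.arctan2(d[0],d[2])+1.57,np.hypot(d[0],d[2]))
```

```text
0.010787392302522349 [ 8.6006369  -1.47514867  0.37249765] [0.53779398 0.14790375 0.18470362]
[ 0.12106033 -0.00205036  0.23040362  1.        ] 1.881008785803461 0.1831922064218705
```

View pics/s8.png

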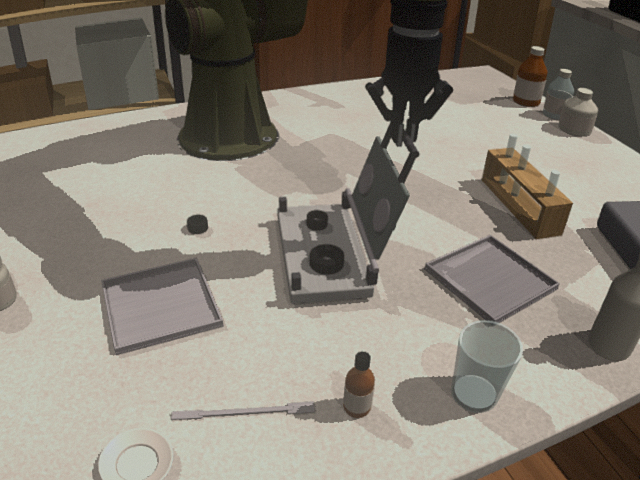

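drive_tool(steps=[[[0, 0, 0, 0, 0, 0], [0, 0, 0, 0, 0, 0], [0, 0, 0, 0, 0, 0], [0, 0, -2, 0, 0, 0], [0, 0, -5, 0, 0, 0], [0, 0, -8, 0, 0, 0], [0, 0, -8, 0, 0, 0]]], grip=5)

```text
time: 9.45
tcp_pos: [0.5363, 0.1478, 0.2679]
tool_rot: [0.003, 0.115, 0.993, 0.001]
ft_force: [0.7, -0.1, 0.3]
finger_gap: 0.0494
```

Run:
```python
from h import *
k=camera("scene");save(k,"s9");t=camera("top")
cv2.imwrite("pics/t9.png",cv2.resize(t["frame"][180:340,220:400],None,fx=3.7,fy=3.7,interpolation=cv2.INTER_CUBIC))
for c in (k,t):
    for l in ("wide_ring_center","narrow_ring_center"):
        for r in regions_of(c,l)[:3]:
            b=r["box"];print(l,round(r["p"],2),np.round(b,1),atz(c,b[0],b[1],.04))
print([W(PR,(0,y,.04)) for y in (-.055,.055)],sense()["tcp_pos"])
for c in (k,t): print([proj(c,W(PR,(0,y,.04))).round(1) for y in (-.055,.055)])
```

```text
wide_ring_center 0.58 [324.5 259.2  38.   28.4] [0.56204978 0.01464692 0.04      ]
narrow_ring_center 0.93 [315.4 220.4  18.6  20.7] [0.45638209 0.04177622 0.04      ]
wide_ring_center 0.81 [308.6 240.1  27.2  28.1] [0.5562879  0.01745426 0.04      ]
narrow_ring_center 0.69 [294.9 291.5  16.4  20.2] [0.45431031 0.04261386 0.04      ]
[array([0.56130876, 0.01787943, 0.04      ]), array([0.45429124, 0.04332057, 0.04      ])] [0.53360457 0.14700118 0.26242471]
[array([326.2, 258.5]), array([315.8, 219.6])]
[array([308.4, 237.6]), array([294.5, 291.5])]
```

View pics/s9.png

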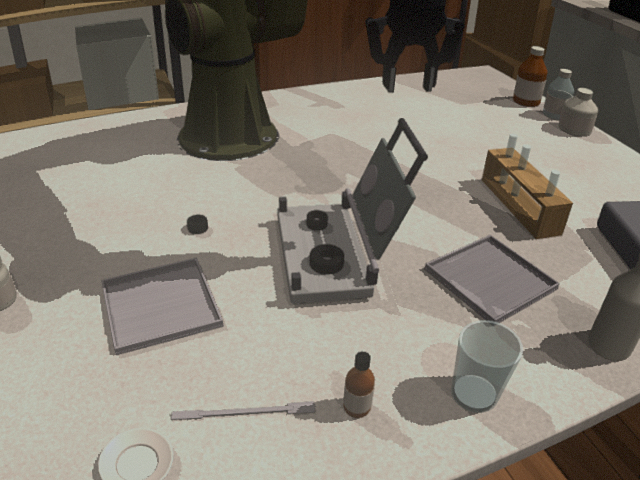

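View pics/t9.png

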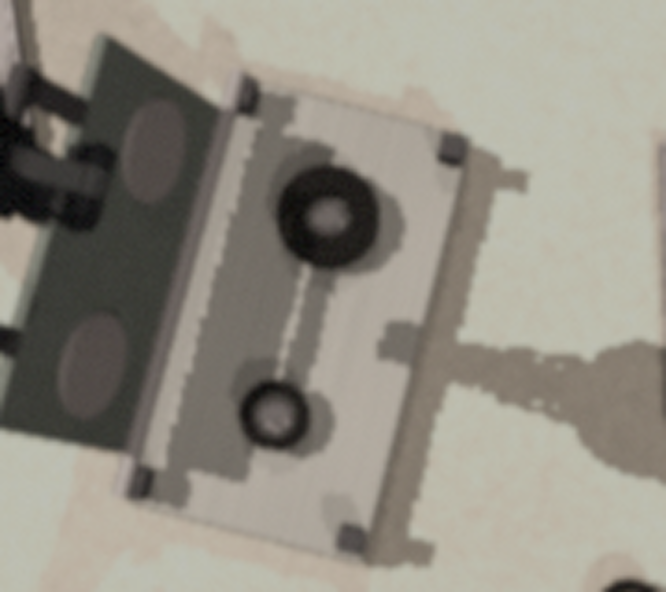

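Run:
```python
from h import *
g=np.array([.560,.0175,.20])
print(row2(g,Rdown(PR[2]-np.pi/2)))
```

```text
[-5.544, -11.996, 10.814, -0.003, -0.001, 1.574]
```

drive_tool(steps=[[[-2, -4.5, 0, 0, 0, 0.15], [-4, -9, 0, 0, 0, 0.3], [-5.5, -12, 1, 0, 0, 0.45], [-5.5, -12, 4, 0, 0, 0.6], [-5.5, -12, 7, 0, 0, 0.75], [-5.5, -12, 10.8, 0, 0, 0.9], [-5.5, -12, 10.8, 0, 0, 1.05], [-5.5, -12, 10.8, 0, 0, 1.2], [-5.5, -12, 10.8, 0, 0, 1.35], [-5.5, -12, 10.8, 0, 0, 1.5]]], grip=7.6)

```text
time: 10.75
tcp_pos: [0.5598, 0.0179, 0.1546]
tool_rot: [-0.001, 0.763, 0.646, -0.001]
ft_force: [0.1, -0.2, -1.6]
finger_gap: 0.0759
```

Run:
```python
from h import *
g=np.array([.560,.0175,.13])
print(row2(g,Rdown(PR[2]-np.pi/2)),sense()["joints"].round(2),sense()["joint_velocities"].round(2))
```

```text
[-0.03, 0.044, 7.032, -0.002, 0.0, 0.068] [ 0.03  0.27 -0.23  1.08  0.    1.77] [ 0.   -0.    0.    0.   -0.    1.48]
```

drive_tool(steps=[[[0, 0, 2, 0, 0, 0.07], [0, 0, 5, 0, 0, 0.07], [0, 0, 7, 0, 0, 0.07], [0, 0, 7, 0, 0, 0.07], [0, 0, 7, 0, 0, 0.07]]])

```text
time: 11.25
tcp_pos: [0.56, 0.0179, 0.0854]
tool_rot: [-0.001, 0.783, 0.622, -0.001]
ft_force: [0.2, -1.0, 1.1]
finger_gap: 0.076
```

Run:
```python
from h import *
c=camera("wrist");save(c,"w10");k=camera("scene")
cv2.imwrite("pics/s10.png",cv2.resize(k["frame"][130:310,230:430],None,fx=3.3,fy=3.3,interpolation=cv2.INTER_CUBIC))
for l in ("wide_ring_center",):
    for r in regions_of(c,l)[:3]:
        b=r["box"];m=np.argwhere(r["region"]);print(l,round(r["p"],2),np.round(b,1),atz(c,b[0],b[1],.045))
p,Rc,s=cur();print(p,proj(c,p),proj(c,p+[0,0,.03]),[proj(c,(.56,.0175,z)) for z in (.03,.05)])
a=Rc.as_matrix()[:,1]
print([proj(k,p+[0,0,h]+sg*a*.038).round() for h in (.02,.03,.04) for sg in(1,-1)], p+[0,0,.03],row2([.56,.0175,.05],Rdown(PR[2]-np.pi/2)))
```

```text
wide_ring_center 0.93 [325.9 258.2 105.9 106. ] [0.56107304 0.01918793 0.045     ]
[0.56171338 0.01792278 0.0870896 ] [328.23116914 289.67852323] [328.88738632 320.34040644] [array([324.66471425, 253.40714844]), array([324.6548891, 264.519037 ])]
[array([332., 239.]), array([324., 210.]), array([333., 233.]), array([324., 205.]), array([333., 228.]), array([324., 200.])] [0.56171338 0.01792278 0.1170896 ] [-0.084, -0.173, 8.279, 0.002, -0.001, 0.004]
```

View pics/w10.png

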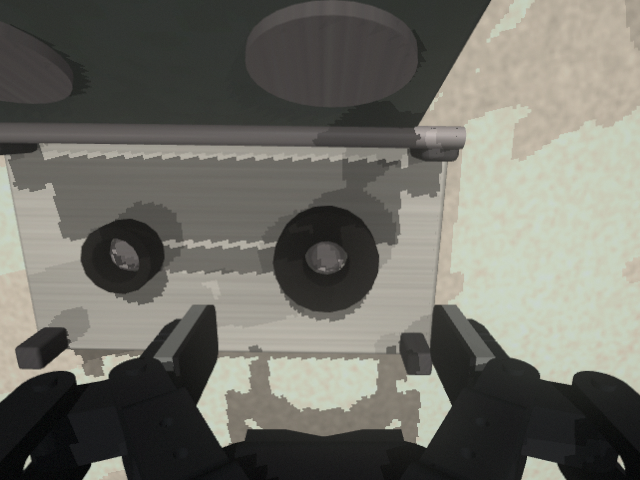

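View pics/s10.png

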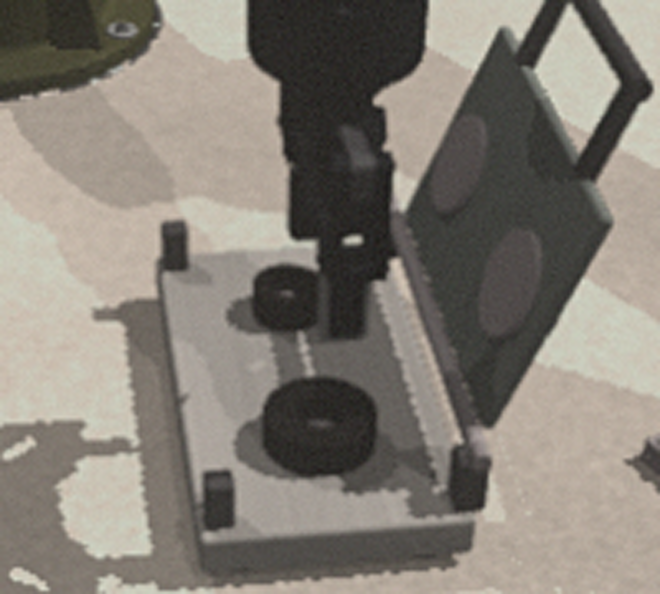

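drive_tool(steps=[[[0, -0.1, 2.5, 0, 0, 0], [0, -0.1, 5, 0, 0, 0], [0, -0.1, 6.5, 0, 0, 0], [0, -0.1, 7.3, 0, 0, 0], [0, -0.1, 7.8, 0, 0, 0], [0, -0.1, 7.8, 0, 0, 0], [0, -0.1, 7.8, 0, 0, 0]]])

```text
time: 12.1
tcp_pos: [0.5606, 0.0182, 0.0087]
tool_rot: [0.0, 0.783, 0.622, 0.001]
ft_force: [-0.6, 0.4, -0.2]
finger_gap: 0.0765
```

Run:
```python
from h import *
c=camera("wrist");save(c,"w11");k=camera("scene")
cv2.imwrite("pics/s11.png",cv2.resize(k["frame"][130:310,230:430],None,fx=3.3,fy=3.3,interpolation=cv2.INTER_CUBIC))
print(cur()[0])
```

```text
[0.56056319 0.01814204 0.00875948]
```

View pics/w11.png

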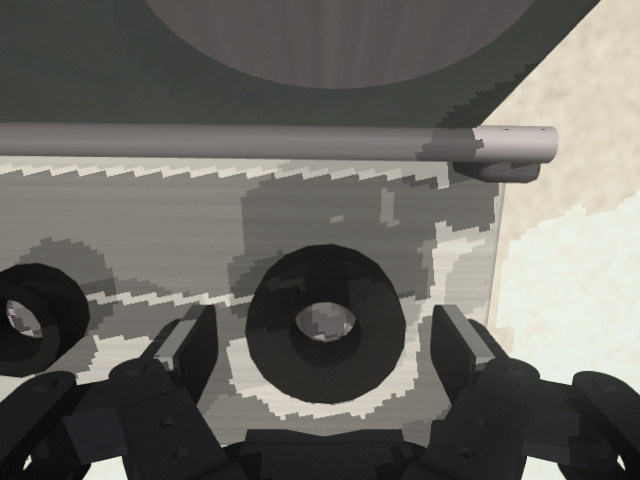

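View pics/s11.png

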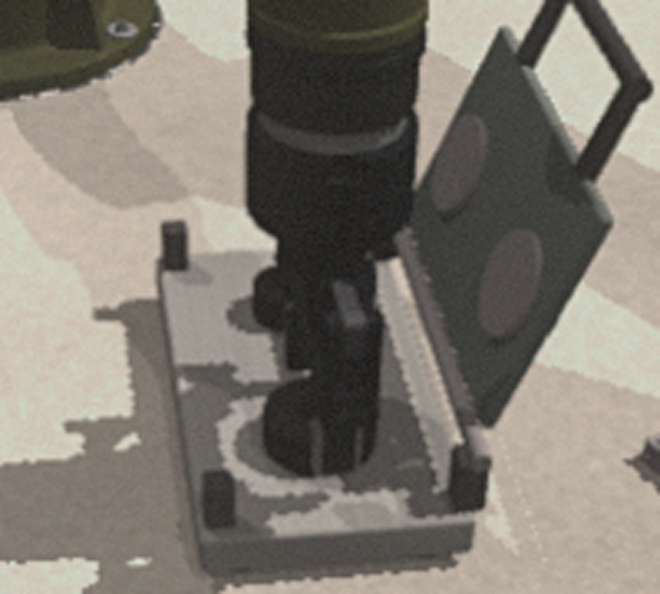

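drive_tool(steps=[[[0, 0, 0.2, 0, 0, 0], [0, 0, 0.4, 0, 0, 0], [0, 0, 0.4, 0, 0, 0], [0, 0, 0.4, 0, 0, 0]]])

```text
time: 12.6
tcp_pos: [0.5596, 0.0181, 0.0038]
tool_rot: [-0.0, 0.783, 0.622, -0.0]
ft_force: [0.3, 0.6, -0.2]
finger_gap: 0.0759
```

drive_tool(steps=[[[0, 0, 0, 0, 0, 0], [0, 0, 0, 0, 0, 0], [0, 0, 0, 0, 0, 0], [0, 0, 0, 0, 0, 0], [0, 0, 0, 0, 0, 0], [0, 0, 0, 0, 0, 0]]], grip=4.5, force=40)

```text
time: 13.2
tcp_pos: [0.5601, 0.0181, 0.0041]
tool_rot: [0.0, 0.783, 0.622, 0.0]
ft_force: [-0.0, -0.5, 4.2]
finger_gap: 0.0541
```

drive_tool(steps=[[[0, 0, -1, 0, 0, 0], [0, 0, -2.5, 0, 0, 0], [0, 0, -5, 0, 0, 0], [0, 0, -8, 0, 0, 0], [0, 0, -10, 0, 0, 0], [0, 0, -10, 0, 0, 0], [0, 0, -10, 0, 0, 0]]])

```text
time: 13.9
tcp_pos: [0.5597, 0.0181, 0.104]
tool_rot: [0.0, 0.783, 0.622, 0.0]
ft_force: [0.5, -0.0, -1.2]
finger_gap: 0.0536
```

Run:
```python
from h import *
c=camera("wrist");save(c,"w12");k=camera("scene");save(k,"s12");t=camera("top")
p,Rc,s=cur();print(p,s["finger_gap"],s["joints"].round(2))
print(row(np.array([.531,-.248,p[2]+.0187]),Rdown(PR[2]-np.pi/2)),row(np.array([.531,-.248,p[2]+.0187]),Rdown(-.437)))
for r in regions_of(t,"tray"):
    m=r["region"].astype(np.uint8);cnt=max(cv2.findContours(m,0,2)[0],key=cv2.contourArea)
    b=cv2.boxPoints(cv2.minAreaRect(cnt));P=np.array([atz(t,*q,0.014)[:2] for q in b]);print(r["p"],np.round(P,3).tolist(),P.mean(0))
```

```text
[0.55850741 0.01806548 0.10245506] 0.053814140042114614 [ 0.03  0.3  -0.31  0.97 -0.    1.83]
[-26.536, 3.361, 0.009, -0.002, 0.001, 0.004] [-26.536, 3.361, 0.009, -0.002, 0.001, 0.208]
0.97 [[0.724, 0.376], [0.754, 0.217], [0.593, 0.184], [0.565, 0.339]] [0.65876387 0.27869879]
0.38 [[0.496, 0.235], [0.606, 0.208], [0.602, 0.194], [0.493, 0.221]] [0.54939279 0.21481317]
```

View pics/s12.png

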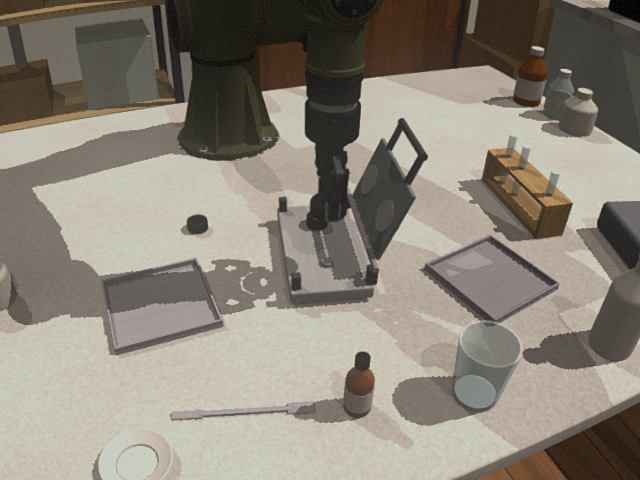

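View pics/w12.png

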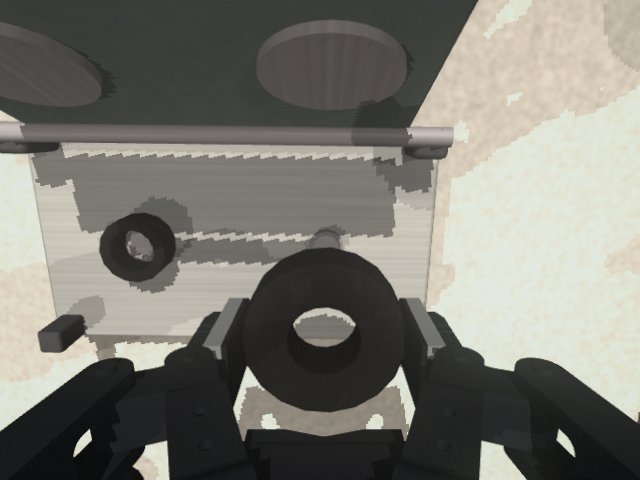

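drive_tool(steps=[[[-3, 0.4, 0, 0, 0, 0], [-7, 0.9, 0, 0, 0, 0], [-11, 1.4, 0, 0, 0, 0], [-15, 1.9, 0, 0, 0, 0], [-19, 2.4, 0, 0, 0, 0], [-23, 2.9, 0, 0, 0, 0], [-26, 3.3, 0, 0, 0, 0], [-26.5, 3.5, 0, 0, 0, 0], [-26.5, 3.5, 0, 0, 0, 0]]])

```text
time: 15.0
tcp_pos: [0.5331, -0.2485, 0.1029]
tool_rot: [-0.001, 0.784, 0.621, -0.0]
ft_force: [0.6, 0.4, -1.6]
finger_gap: 0.054
```

Run:
```python
from h import *
c=camera("wrist");save(c,"w13");k=camera("scene");save(k,"s13")
p,Rc,s=cur();print(p,s["finger_gap"],s["joints"].round(2))
```

```text
[ 0.53328734 -0.24687699  0.10313582] 0.05341165686035036 [-0.43  0.35 -0.23  0.99  0.    1.37]
```

View pics/s13.png

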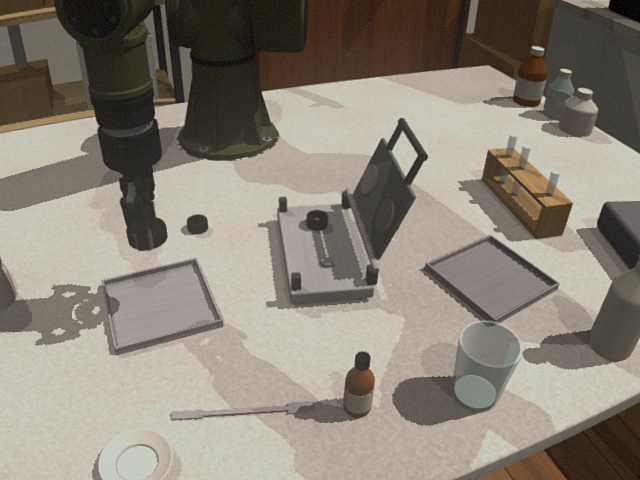

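View pics/w13.png

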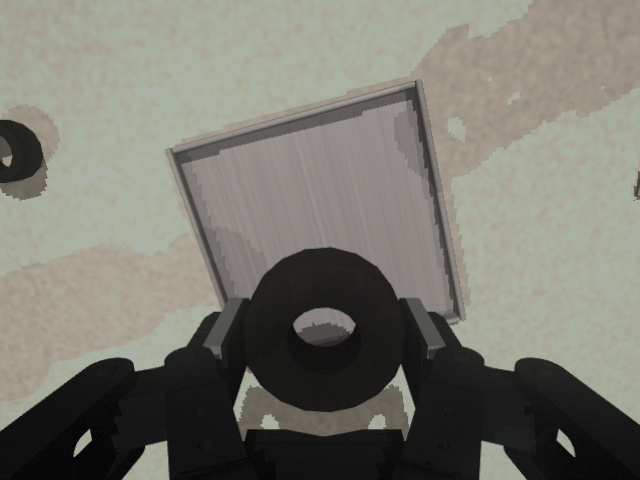

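drive_tool(steps=[[[0, 0, 3, 0, 0, 0], [0, 0, 7, 0, 0, 0], [0, 0, 10, 0, 0, 0], [0, 0, 11, 0, 0, 0], [0, 0, 11.5, 0, 0, 0], [0, 0, 11.8, 0, 0, 0], [0, 0, 11.8, 0, 0, 0]]])

```text
time: 15.8
tcp_pos: [0.5348, -0.2481, -0.013]
tool_rot: [0.001, 0.783, 0.622, 0.0]
ft_force: [-0.2, 0.8, -0.1]
finger_gap: 0.0538
```

Run:
```python
from h import *
c=camera("wrist");save(c,"w14");k=camera("scene")
cv2.imwrite("pics/s14.png",cv2.resize(k["frame"][180:380,60:260],None,fx=3,fy=3,interpolation=cv2.INTER_CUBIC))
p,Rc,s=cur();print(p,s["finger_gap"],s["ft_force"])
```

```text
[ 0.53487508 -0.24836288 -0.01276951] 0.053680804040541145 [-0.18135273  0.33257394 -1.1399432 ]
```

View pics/s14.png

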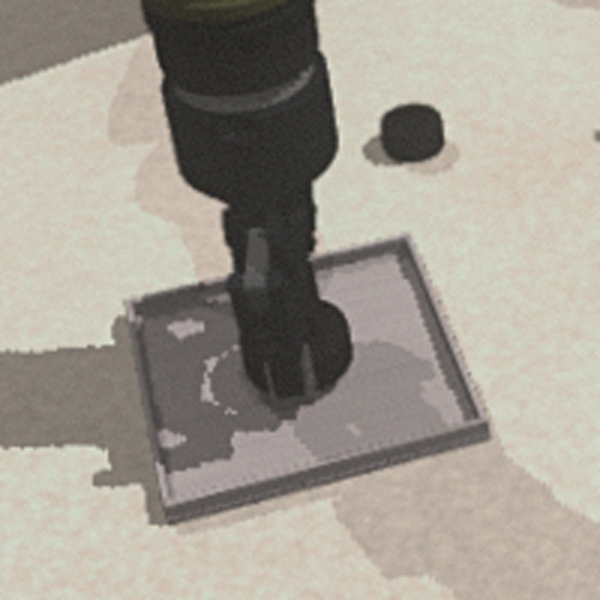

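View pics/w14.png

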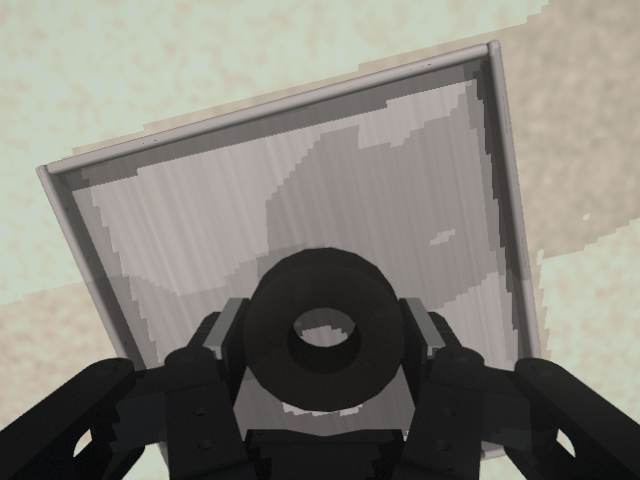

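drive_tool(steps=[[[0, 0, 0.2, 0, 0, 0], [0, 0, 0.4, 0, 0, 0], [0, 0, 0.5, 0, 0, 0], [0, 0, 0.6, 0, 0, 0], [0, 0, 0.6, 0, 0, 0]]])

```text
time: 16.4
tcp_pos: [0.5335, -0.2479, -0.0204]
tool_rot: [-0.0, 0.783, 0.622, -0.0]
ft_force: [-0.2, 0.2, -1.1]
finger_gap: 0.0535
```

drive_tool(steps=[[[0, 0, 0.1, 0, 0, 0], [0, 0, 0.2, 0, 0, 0], [0, 0, 0.2, 0, 0, 0]]])

```text
time: 16.7
tcp_pos: [0.5337, -0.2479, -0.0219]
tool_rot: [0.0, 0.783, 0.622, 0.0]
ft_force: [-1.4, 1.1, 2.8]
finger_gap: 0.0537
```

drive_tool(steps=[[[0, 0, 0.1, 0, 0, 0], [0, 0, 0.1, 0, 0, 0]]])

```text
time: 16.9
tcp_pos: [0.5337, -0.248, -0.0219]
tool_rot: [0.0, 0.783, 0.622, 0.0]
ft_force: [-3.5, 1.7, 12.1]
finger_gap: 0.0534
```

drive_tool(steps=[[[0, 0, 0, 0, 0, 0], [0, 0, 0, 0, 0, 0], [0, 0, 0, 0, 0, 0], [0, 0, 0, 0, 0, 0], [0, 0, 0, 0, 0, 0]]], grip=7.4)

```text
time: 17.4
tcp_pos: [0.5336, -0.2479, -0.0234]
tool_rot: [-0.0, 0.783, 0.622, -0.0]
ft_force: [0.5, 0.3, 1.2]
finger_gap: 0.0741
```

drive_tool(steps=[[[0, 0, -1, 0, 0, 0], [0, 0, -3, 0, 0, 0], [0, 0, -6, 0, 0, 0], [0, 0, -10, 0, 0, 0], [0, 0, -14, 0, 0, 0], [-4, 0, -16, 0, 0, 0], [-9, 0, -16, 0, 0, 0], [-12, 0, -16, 0, 0, 0], [-12, 0, -16, 0, 0, 0], [-12, 0, -16, 0, 0, 0]]])

```text
time: 18.4
tcp_pos: [0.5061, -0.3651, 0.1372]
tool_rot: [-0.0, 0.784, 0.621, 0.0]
ft_force: [0.2, 0.8, -0.6]
finger_gap: 0.074
```

Run:
```python
from h import *
k=camera("scene");save(k,"s15");t=camera("top");save(t,"t15")
for c in (k,t):
    for l,z in (("wide_ring_center",.015),("narrow_ring_center",.04),("tray",.01)):
        for r in recognise(c,l)[:3]:
            b=r["box"];print(l,round(r["p"],2),np.round(b),atz(c,b[0],b[1],z).round(3))
bar=lambda a:W(PR,(.065-.178*np.cos(a),0,.056+.178*np.sin(a)))
for a in(1.6,1.8,1.95):print(a,proj(k,bar(a)))
```

```text
wide_ring_center 0.77 [158. 298.  43.  35.] [ 0.533 -0.249  0.015]
narrow_ring_center 0.88 [317. 223.  16.  18.] [0.465 0.04  0.04 ]
tray 0.61 [161. 306. 118.  98.] [ 0.548 -0.248  0.01 ]
tray 0.56 [492. 280. 130.  88.] [0.675 0.266 0.01 ]
wide_ring_center 0.97 [439. 257.  29.  25.] [ 0.528 -0.248  0.015]
narrow_ring_center 0.47 [294. 292.  19.  25.] [0.453 0.045 0.04 ]
tray 0.95 [188. 191.  87.  88.] [0.661 0.272 0.01 ]
tray 0.84 [438. 258.  84.  81.] [ 0.527 -0.248  0.01 ]
1.6 [370.79809459 130.44764791]
1.8 [393.24465714 132.31421432]
1.95 [408.79479056 136.45122632]
```

View pics/s15.png

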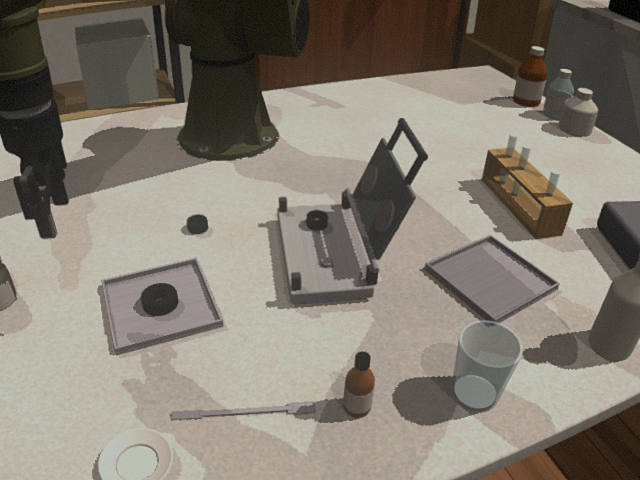

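View pics/t15.png

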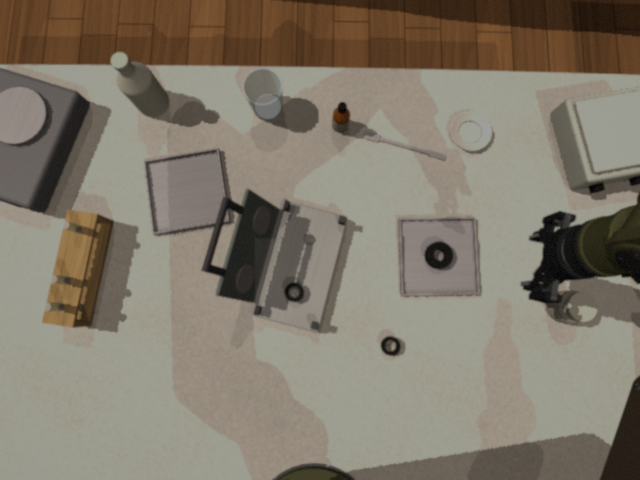

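drive_tool(steps=[[[0, 0, -3, 0, 0, 0], [0, 0, -6, 0, 0, 0], [0, 0, -6, 0, 0, 0], [0, 0, -6, 0, 0, 0], [0, 0, -6, 0, 0, 0]]])

```text
time: 19.3
tcp_pos: [0.5061, -0.3643, 0.1959]
tool_rot: [-0.001, 0.783, 0.622, -0.0]
ft_force: [0.5, 0.1, -0.4]
finger_gap: 0.0741
```

Run:
```python
from h import *
s=sense();print(s["ft_force"],s["joint_velocities"].round(3),s["time"]);print(close_job())
```

```text
[ 0.45779416  0.1340863  -0.41412237] [-0.002  0.007 -0.009 -0.     0.001  0.001] 19.3
the job is handed in; nothing more can be done
None
```

The job is done and handed in at 19.3 s; `close_job` reports no verdict, so the result below is from my own last checks. I swung the lid open by its pull bar and let it settle on its stop. Then I lifted the wide ring off the far post and laid it in the tray nearest the robot, and backed the arm off.

- **Lid:** it stands open by itself. The bar's position in the scene picture agrees with about 1.95 rad.
- **Wide ring:** it looks flat in the tray and let go. It measured at about (0.528–0.533, -0.248) m, and the tray centre at about (0.53, -0.248) m. I did not measure its tilt or height; flatness is judged by eye.
- **Narrow ring:** it looks to be on its post. The top camera puts it within about 3 mm of where it was. The scene camera's box centre read about 9 mm off, which I put down to a rough, small box and not to real movement.
- **Robot:** it was clear of everything at hand-in, with wrist force at noise level.

**What disagreed:** the first pinch on the bar closed on air. The real fingertips sit about 27 mm higher than the reported TCP. I confirmed this in the scene and wrist pictures and corrected for it in every later move.

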